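Screw the lid onto the ingredient jar

TASK

Put the red knobbed lid on the white ingredient jar and screw it down until it is fully home and level. Where the thread begins cannot be measured: with the lid resting lightly on the neck, turn it backwards (anticlockwise seen from above) until you feel it drop into the thread, then screw it down clockwise. Be gentle, never force a lid that is not in its thread, then let go; leave everything else on the bench where it stands.

Things in the scene. Friction and masses are not known exactly. Their poses are not given: they have to be found in the camera images.
- lid_center (a point): Centre, half-way up, of the loose red lid (50 mm tall) that stands mouth down on the bench; z is its axis, up. Hollow skirt: 67 mm across, the lower 23.5 mm. Above it a round knob 36 mm across, from 1.5 mm below to 25 mm above this point: grasp it from above at any yaw, fingertips above the skirt. About 0.12 kg.
- lid: The same lid; origin at the centre of its underside. Inside, three round lugs 120 degrees apart, 4.4 mm thick, their tips on a 47 mm circle, start 1.5 mm above the skirt's lower edge. The lid fits the neck with about 1.4 mm to spare all round.
- neck_top (a point): Centre of the top rim of the jar's neck, 136 mm above the bench. Neck 44 mm across (58 mm over the thread), bevelled at the top, standing 24 mm above the jar's shoulder.
- thread_top (a point): On the neck's axis, 5 mm below the rim: height of the upper ends of the thread. Right-handed, three starts 120 degrees apart, 27 mm per turn, 1.6 mm of play up and down. Where the starts lie round the neck differs each time and is not told. Lugs resting on the thread's top put lid_center 18.5 mm (at an upper end) to 12 mm (farther along) above the rim; turning backwards climbs.
- drop_point (a point): On the axis, 10.2 mm above the rim: where lid_center is, give or take 0.5 mm, once the lid has dropped into its thread. Turned back past an upper end (up to about 110 degrees of turning) it drops about 8 mm, from 18.5. It then has some 9 degrees of free turn: clockwise screws it in, backwards meets a stop tooth. It may happen to be set down there at once.
- home_point (a point): On the axis, 5.5 mm above the rim: where lid_center is when fully home, the lid's ceiling on the rim; about 65 degrees clockwise from the drop, sinking 0.75 mm per 10 degrees, tight some 15 degrees later. A push of 2 to 8 N is enough throughout; more than 40 N between lid and jar before it is home is forcing it.
- jar: White plastic ingredient jar, 104 mm across, yellow band, clamped on a fixed steel base plate 150 mm square; origin under the base, on the neck's axis, z up. Its yaw says nothing of the thread. On the thread's top, before each drop, a tooth 2.8 mm high blocks clockwise turning; a lug set on a tooth (lid_center about 14 mm above the rim) slips 2 mm down it when turned back: not yet the drop.
- syrup: Bystander: amber bottle, 72 mm across, 170 mm tall, loose; origin under its centre.
- colouring: Bystander: red bottle, 68 mm across, 150 mm tall, loose; origin under its centre.
- spice: Bystander: glass jar, 60 mm across, 100 mm tall, loose; origin under its centre.
- bowl: Bystander: steel bowl, 150 mm across, 60 mm tall, loose; origin under its centre.
- cup: Bystander: aluminium mug, 72 mm across, 75 mm tall, loose; origin under its centre.
- spatula: Bystander: spatula lying on the bench, loose.
- scraper: Bystander: bench scraper lying flat, 90 x 120 mm blade, loose.
Not all that is in view belongs to the job. There is more than one size of the lid; the job needs the middle-sized.

How it is judged (in metres and radians):
On the way:
1. the lid is set on the neck, over its thread, not yet home (horizontal distance between lid_center and neck_top below 0.005 m and z of lid_center in the frame of neck_top between 0.0085 and 0.02 m and angle between lid_center's own z axis and vertical below 0.15 rad), for 0.1 s.
At the end, for the whole second after the job is handed in: The lid is screwed down fully home on the jar's neck: its centre less than 1.7 mm above the home height (which is 5.5 mm above the neck's rim), within 4 mm of the neck's axis, level within 0.05 rad, at rest and released (z of lid_center in the frame of neck_top between 0.003 and 0.0072 m and horizontal distance between lid_center and neck_top below 0.004 m and angle between lid_center's own z axis and vertical below 0.05 rad and linear speed of lid below 0.02 m/s); the robot touches nothing.
It fails at once if the lid is forced: more than 40 N between lid and jar before the lid is home (contact force between lid and jar above 40 N and z of lid_center in the frame of neck_top above 0.0072 m).
It fails at once if a bystander is moved by more than 30 mm (distance of any of syrup, colouring, spice, bowl, cup, spatula, scraper from where it was at the start of the episode above 0.03 m).
It also fails if it takes over 72 s, if anything falls off the work surface, if the arm or the gripper's body presses on something with over 40 N, if the wrist force passes 120 N, or if a joint passes its speed limit or range.

ROBOT

A 6-joint arm with a two-finger parallel gripper is mounted at the origin on the work surface. World frame = base frame: x ahead of the robot, y to its left, z up, the work surface at z = 0. Lengths are in mm, angles in rad, forces in N, time in s.
With the tool pointing down it reaches from about 275 to 1000 mm from the base axis. Payload 8.4 kg.
Tool frame: the origin (TCP) lies on the mounting face of the last link; the fingertips stand 173 mm ahead of it and the grasp point (between the pads) lies 155 mm ahead of it; z points along the fingers, y is the direction in which the jaws open and shut (so a half turn about z gives the same grasp; the last joint's range is limited). The gripper opens to 85 mm and grips with 20 to 120 N. Pads are 22 mm wide; open, the fingers measure 114 mm over their backs; the gripper's body (76 mm by 85 mm) begins 54 mm behind the grasp point. The pads swing forward as they close: fully open they stand 13 mm farther back than shut.
Start: joints at [-1.286, 0.353, 1.633, -0, 1.155, -0.002], TCP at [176.802, -599.475, 404.681] pointing down, gripper open.
Joint ranges: [-2.63, 2.63], [-0.92, 2.1], [0.06, 2.66], [-1.3, 4.44], [0, 2.69], [-3.02, 3.02]. Speed limits (rad/s): [2.22, 2.22, 2.79, 3.14, 3.14, 3.14].

INTERFACE

Orientations are given as [roll, pitch, yaw] about the fixed x, y, z axes, in that order (R = Rz(yaw) Ry(pitch) Rx(roll)).
In Python, from rig import readout, imaging, ticket gives the robot as it stands.
- The arm moves only by the tool step_arm, never from a script. Its argument "deltas" is a list of rows, each an object with "translation": the shift along the tool's x, y, z in cm, a list of three; "rot": the turn, a rotation vector about the tool's x, y, z in rad, a list of three. In form: [{"translation": [x, y, z], "rot": [rx, ry, rz]}, ...]. A call has 1 to 8 rows; each row is the pose to reach, as a shift and turn from the pose commanded when the call began, along the tool's axes at that moment; what a row does not reach only later rows make up. A row lasts 1/8 s, in which the tool goes at most 62.5 mm and 10.7 degrees, less where a joint would pass 70% of its speed; a pose out of reach is approached as far as the arm can. A call with a gripper value outside its range is refused whole. "grip" is the closure in counts, from 0 (fully open) to 255 (shut), set as the call begins (left out, the last holds). The fingers move at their own pace and stop on an object; "squeeze" is the grip in N (left out, the last holds). Time passes only in rows, so rows that repeat a pose let the fingers close. It gives the time, the measured TCP pose, the force and the opening at its end, in the units of the state.
- readout.sense(): the state, without advancing time (a new reading comes with each control period).
- imaging.grab_frame(name): name is "side" or "top"; returns a dict with "image" (480x640x3 uint8, red, green, blue), "camera_matrix" (3x3 intrinsics, pixels), "world_to_cam" (4x4, takes a point from world to camera coordinates). Camera axes: x right, y up, looking along -z (the intrinsics and any distortion apply to the point x, -y, -z); pixel columns grow to the right and rows downward; lengths in mm; the calibration is good to about 2 mm. A picture is of the moment at which its call begins. There is no depth.
- ticket.sign_off(): hands the job in, once; it reports no verdict.
The state is a dict: "clock": time; "qpos": joint angles; "qvel": joint speeds; "joint_efforts": joint torques, N m; "eef_pos": TCP position; "tcp_rot": TCP orientation; "contact_force": force on the tool from outside, world axes, zero at the start; "wrist_torque": the same for the moment, N m; "opening": opening from 0.0 (shut) to 1.0 (fully open).
Only numpy, scipy, OpenCV 4.12 (cv2) and the standard library are available. Lean on these libraries where they do the work, as an engineer would, in place of code of your own. Each camera call takes 0.05 s, during which the arm holds its last target.

## Working session

There is one attempt and no reset: what is moved stays moved. The work goes in short steps, Python scripts to look and compute and a tool call to move; the robot and the scene stay as the last step left them, time stands still between calls to the robot, and variables do not carry over. Pictures are saved under pics/ and viewed, and the job is handed in when it is done.

Besides the shell and the picture viewer there is one more tool, called after "Call:" as name([rows], argument=value, ...), one row to a line, values as JSON. step_arm: Moves the arm, as the interface text tells. Its arguments: {"type":"object","properties":{"deltas":{"type":"array","items":{"type":"object","properties":{"translation":{"type":"array","items":{"type":"number"}},"rot":{"type":"array","items":{"type":"number"}}}}},"grip":{"type":"number"},"squeeze":{"type":"number"}},"required":["deltas"]}

```bash
mkdir -p pics; ls; python3 - <<'E'
from rig import readout, imaging
import cv2
print(readout.sense())
for n in("side","top"):
    f=imaging.grab_frame(n); cv2.imwrite(f"pics/{n}0.png",f["image"][:,:,::-1]); print(n,f["camera_matrix"],f["world_to_cam"], f.keys())
E
```

```text
pics
{'clock': 0.0, 'qpos': array([-1.28638225e+00,  3.53588669e-01,  1.63414402e+00,  3.37283294e-05,
        1.15521628e+00, -2.40298154e-03]), 'qvel': array([-0.00204946,  0.00063126, -0.00032422,  0.00096697, -0.0016687 ,
        0.00088865]), 'joint_efforts': array([-2.22220493e-03, -6.05258489e+01, -3.42068696e+01, -3.19192368e-04,
        9.41037841e-03, -7.14289907e-07]), 'eef_pos': array([ 176.74640784, -599.22859043,  403.99444807]), 'tcp_rot': array([-3.14023642e+00, -3.40980506e-05,  2.86803394e-01]), 'contact_force': array([ 0.46830541, -0.14369219,  0.16306289]), 'wrist_torque': array([-1.85490069e-02, -7.76094565e-05,  1.75632996e-02]), 'opening': 0.9982473586964048}
side [[489.26122752   0.         321.73366385]
 [  0.         489.26122752 231.40352585]
 [  0.           0.           1.        ]] [[-9.95711604e-01 -9.22392948e-02 -7.09323839e-03  5.46500474e+02]
 [ 5.28591700e-02 -6.30178888e-01  7.74648615e-01 -1.01896281e+02]
 [-7.59230511e-02  7.70951673e-01  6.32352124e-01 -1.12960400e+03]
 [ 0.00000000e+00  0.00000000e+00  0.00000000e+00  1.00000000e+00]] dict_keys(['image', 'camera_matrix', 'world_to_cam'])
top [[574.5226106    0.         310.88346896]
 [  0.         574.5226106  242.70395806]
 [  0.           0.           1.        ]] [[-1.45516654e-02 -9.99845086e-01 -9.90212650e-03  2.68829308e+01]
 [ 9.97248606e-01 -1.52323659e-02  7.25478605e-02 -5.63321746e+02]
 [-7.26874547e-02 -8.81918966e-03  9.97315775e-01 -1.57110800e+03]
 [ 0.00000000e+00  0.00000000e+00  0.00000000e+00  1.00000000e+00]] dict_keys(['image', 'camera_matrix', 'world_to_cam'])
```

View pics/side0.png

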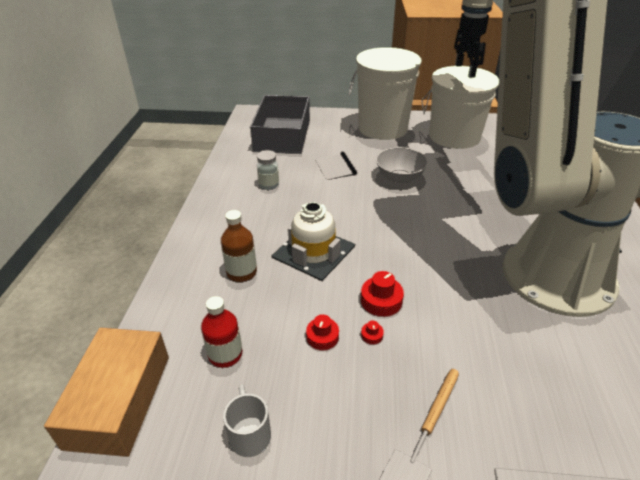

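View pics/top0.png

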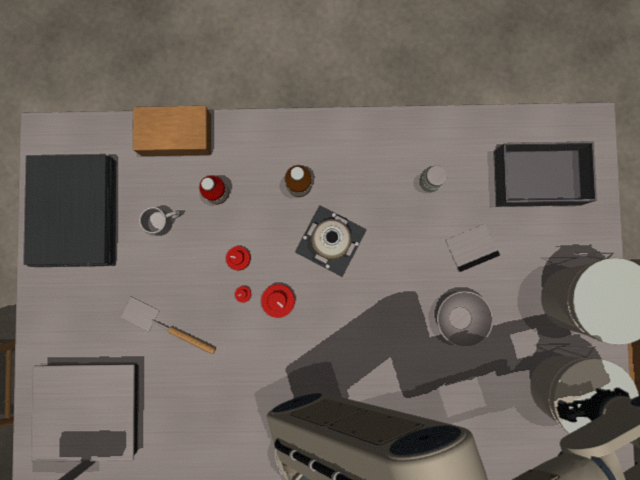

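The three red lids in the top view are at (238,257), (278,300) and (243,294); in the side view they are at (322,331), (382,294) and (372,332). The middle-sized one is top (238,257) / side (322,331). I'll check its diameter and take an enlarged crop.

```bash
cat > h.py <<'E'
import numpy as np, cv2
from scipy.optimize import least_squares
def proj(f,P):
    P=np.atleast_2d(P).astype(float); W=f["world_to_cam"]; c=P@W[:3,:3].T+W[:3,3]
    K=f["camera_matrix"]; q=np.c_[c[:,0],-c[:,1],-c[:,2]]@K.T; return q[:,:2]/q[:,2:]
def back(f,u,v,z):
    K=f["camera_matrix"];W=f["world_to_cam"]; d=np.linalg.inv(K)@[u,v,1]; d=np.array([d[0],-d[1],-d[2]])
    R=W[:3,:3]; o=-R.T@W[:3,3]; d=R.T@d; return o+d*(z-o[2])/d[2]
def circ(x,y,z,r,n=72):
    a=np.linspace(0,2*np.pi,n,endpoint=False); return np.c_[x+r*np.cos(a),y+r*np.sin(a),0*a+z]
def redmask(im):
    h=cv2.cvtColor(im,cv2.COLOR_RGB2HSV); return (((h[...,0]<8)|(h[...,0]>172))&(h[...,1]>150)&(h[...,2]>50)).astype(np.uint8)
def sil(f,parts,s=4):
    m=np.zeros((480*s,640*s),np.uint8)
    for rings in parts:
        p=np.vstack([proj(f,c) for c in rings]); p=(p+.5)*s-.5
        cv2.fillConvexPoly(m,cv2.convexHull(np.round(p).astype(np.int32)),1)
    return cv2.resize(m.astype(np.float32),(640,480),interpolation=cv2.INTER_AREA)
E
python3 - <<'E'
from h import *
from rig import imaging
F={n:imaging.grab_frame(n) for n in("side","top")}
import pickle; pickle.dump(F,open("F0.pkl","wb"))
for n,f in F.items():
    c,l,st,ce=cv2.connectedComponentsWithStats(redmask(f["image"]))
    for i in range(1,c):
        if st[i,4]>40:
            x,y,w,h,a=st[i]; L=back(f,x,y+h/2,10);R=back(f,x+w,y+h/2,10)
            print(n,st[i],ce[i].round(1),back(f,*ce[i],20).round(0),"width",np.linalg.norm(L-R).round(0))
a=cv2.resize(F["top"]["image"][180:340,190:350],(400,400),interpolation=cv2.INTER_CUBIC)
b=cv2.resize(F["side"]["image"][190:350,260:420],(400,400),interpolation=cv2.INTER_CUBIC)
cv2.imwrite("pics/crop.png",np.hstack([a,b])[:,:,::-1])
E
```

```text
side [ 361  271   43   45 1445] [381.6 294.6] [408. 114.  20.] width 94.0
side [202 310  36  35 951] [219.5 327.7] [735. 235.  20.] width 74.0
side [306 315  33  35 870] [322.1 332.7] [527. 229.  20.] width 67.0
side [361 321  22  23 384] [371.8 332.4] [428. 220.  20.] width 45.0
side [210 354  31  13 110] [225.9 362.5] [702. 316.  20.] width 60.0
top [200 176  25  25 338] [213.7 189.4] [717. 288.  20.] width 70.0
top [226 246  24  24 445] [237.8 257.8] [525. 222.  20.] width 67.0
top [261 284  34  34 861] [277.5 300.2] [406. 113.  20.] width 94.0
top [235 286  16  16 201] [242.7 293.7] [426. 209.  20.] width 44.0
```

View pics/crop.png

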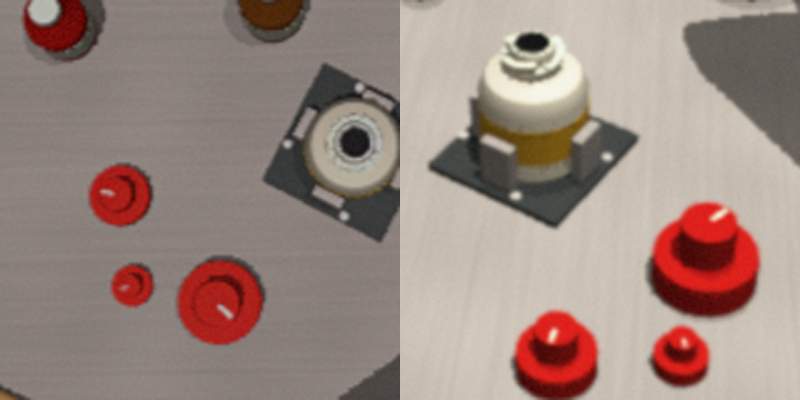

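The crop shows the 67 mm lid at top (238,257) / side (322,331), which is the middle of the three (94, 67 and 44 mm). The jar's dark mouth is at top (332,237) / side (313,207). Next I'll fit both precisely.

```bash
cat >> h.py <<'E'
def lidparts(x,y,z0=0):
    return [[circ(x,y,z0,33.5),circ(x,y,z0+23.5,33.5)],[circ(x,y,z0+23.5,18),circ(x,y,z0+50,18)]]
E
python3 - <<'E'
from h import *
import pickle; F=pickle.load(open("F0.pkl","rb"))
from scipy.optimize import minimize
M={}
for n,f in F.items():
    m=redmask(f["image"]); 
    u,v=(238,257) if n=="top" else (322,331)
    b=np.zeros_like(m); b[v-24:v+24,u-20:u+20]=1
    c,l=cv2.connectedComponents(m); k=l[v,u] or l[v+8,u]
    mm=(l==k).astype(np.uint8); mm=cv2.morphologyEx(mm,cv2.MORPH_CLOSE,np.ones((7,7))); M[n]=mm.astype(np.float32)
def cost(p,ns): return sum(((sil(F[n],lidparts(*p))-M[n])**2).sum() for n in ns)
for ns in (["top"],["side"],["top","side"]):
    r=minimize(cost,[526,226],args=(ns,),method="Nelder-Mead",options=dict(initial_simplex=[[526,226],[531,226],[526,231]],xatol=.1)); print(ns,r.x,r.fun)
# mouth
for n,f in F.items():
    g=f["image"].max(2); u,v=(332,237) if n=="top" else (313,207)
    c=g[v-8:v+9,u-12:u+13]; print(n);print(c[::2])
    G=cv2.resize(g,None,fx=8,fy=8,interpolation=cv2.INTER_CUBIC)
    for t in(70,110):
        c_,l,st,ce=cv2.connectedComponentsWithStats((G<t).astype(np.uint8)); k=l[v*8+4,u*8+4]
        cn=max(cv2.findContours((l==k).astype(np.uint8),0,1)[0],key=len); e=cv2.fitEllipse(cn)
        c0=(np.array(e[0])+.5)/8-.5; print(t,st[k]/8,c0,np.array(e[1])/8,back(f,*c0,136),"cen",back(f,*((ce[k]+.5)/8-.5),136))
E
```

```text
['top'] [525.76240849 223.16656639] 25.09375
['side'] [527.33191496 222.01220921] 74.09765625
['top', 'side'] [526.39976349 223.19626087] 105.8984375
side
[[199 204 200 200 198 201 202 199 199 202 202 200 199 201 200 202 200 202
  200 201 202 203 204 205 204]
 [200 203 201 202 200 203 203 200 204 204 202 197 200 203 206 204 202 201
  200 204 207 204 202 205 205]
 [201 201 204 210 213 214 198 152 134 117  94  86  92 106 106 122 163 191
  207 208 208 210 207 206 206]
 [210 226 237 240 230 166  80  38  31  25  26  24  24  25  26  24  38  83
  159 224 240 243 237 226 213]
 [189 175 181 208 167  91  38  26  24  25  22  26  23  23  22  22  26  41
  127 218 229 236 242 239 226]
 [220 191 154 170 202 180 121  66  48  40  35  33  32  33  36  54  99 170
  216 222 207 227 243 246 237]
 [203 181 143 124 134 157 181 198 191 187 173 158 158 163 186 209 210 196
  187 174 181 225 244 244 238]
 [223 232 231 202 162 135 136 142 151 166 177 182 185 183 176 167 162 156
  155 177 220 240 239 224 229]
 [141 170 206 229 234 234 233 233 229 228 233 235 228 188 150 150 180 200
  216 234 239 226 188 203 226]]
[... 992 characters left out ...]
 164 169 179]
 [171 174 182 175 136 139 158 129  79  43  25  27  25  28  35  66 137 162
  137 145 157 162 171 182 182]
 [180 179 175 161 164 171 137 133 156 162 161 145 154 162 159 145 140 142
  154 172 173 172 180 180 180]
 [180 178 179 162 172 183 180 173 169 154 148 145 148 152 160 169 179 183
  178 167 173 180 182 181 182]]
70 [326.375 231.     11.375  11.75  815.   ] [331.59671021 236.48731995] [11.22975349 11.34763527] [570.45412267 -36.00693026 136.        ] cen [570.44873093 -36.00578317 136.        ]
110 [325.75  230.375  12.375  12.75  965.875] [331.53253174 236.39880371] [12.26383877 12.34325409] [570.68491088 -35.84596811 136.        ] cen [570.6715722  -35.85307731 136.        ]
```

```bash
python3 - <<'E'
from h import *
import pickle; F=pickle.load(open("F0.pkl","rb"))
a=cv2.resize(F["top"]["image"][202:272,297:367],(400,400),interpolation=cv2.INTER_CUBIC)
b=cv2.resize(F["side"]["image"][195:265,278:348],(400,400),interpolation=cv2.INTER_CUBIC)
cv2.imwrite("pics/jar.png",np.hstack([a,b])[:,:,::-1])
E
```

```text
(no output)
```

View pics/jar.png

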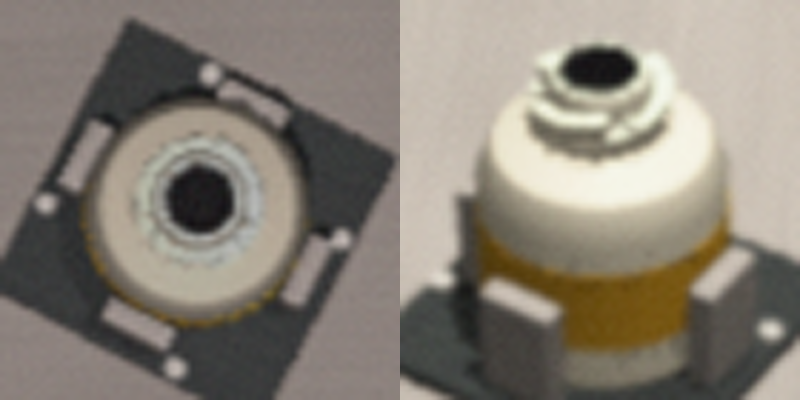

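```bash
cat > t.py <<'E'
import numpy as np
from scipy.spatial.transform import Rotation as Ro
def R(y): return Ro.from_euler('xyz',[np.pi,0,y]).as_matrix()
def delta(p0,y0,p1,y1):
    d=R(y0).T@(np.array(p1)-np.array(p0))/10
    return d.round(3), round(-(y1-y0),4)
E
python3 -c "
from t import *
print(delta([176.802,-599.475,404.681],.2868,[526.5,222.6,385],1.5))"
```

```text
(array([ 56.797, -68.957,   1.968]), -1.2132)
```

Call:
step_arm([
  {"translation": [2.0,-2.4,0],"rot": [0,0,-0.05]},
  {"translation": [5.5,-6.7,0],"rot": [0,0,-0.13]},
  {"translation": [9,-11,0],"rot": [0,0,-0.21]},
  {"translation": [13,-15.8,0.2],"rot": [0,0,-0.3]},
  {"translation": [17,-20.6,0.4],"rot": [0,0,-0.39]},
  {"translation": [21,-25.4,0.6],"rot": [0,0,-0.48]},
  {"translation": [25,-30.2,0.8],"rot": [0,0,-0.57]},
  {"translation": [29,-35,1],"rot": [0,0,-0.65]},
], grip=0, squeeze=60)

```text
clock: 1.2
eef_pos: [356.3, -180.0, 394.9]
tcp_rot: [3.141, -0.0, 0.939]
contact_force: [1.0, -0.8, -0.2]
opening: 1.0
```

```bash
python3 -c "
from t import *
p=np.array([176.802,-599.475,404.681])+R(.2868)@np.array([290,-350,10.]);print(p)
print(delta(p,.9368,[526.5,222.6,385],1.5))
from rig import readout as r; s=r.sense();print(s['eef_pos'],s['tcp_rot'],s['qpos'],s['clock'])"
```

```text
[ 355.94712926 -181.7346229   394.681     ]
(array([ 42.679, -10.211,   0.968]), -0.5632)
[ 356.25373471 -179.97223259  394.88197263] [ 3.14062455e+00 -2.16679321e-04  9.39069524e-01] [-4.71566356e-01  3.77515447e-04  2.09428235e+00  6.87730296e-05
  1.04594252e+00  1.60126120e-01] 1.2
```

Call:
step_arm([
  {"translation": [5.5,-1.3,0.1],"rot": [0,0,-0.07]},
  {"translation": [11.2,-2.7,0.2],"rot": [0,0,-0.14]},
  {"translation": [16.9,-4.0,0.3],"rot": [0,0,-0.22]},
  {"translation": [22.6,-5.4,0.5],"rot": [0,0,-0.3]},
  {"translation": [28.3,-6.8,0.6],"rot": [0,0,-0.37]},
  {"translation": [34,-8.1,0.8],"rot": [0,0,-0.45]},
  {"translation": [39,-9.3,0.9],"rot": [0,0,-0.52]},
  {"translation": [42.68,-10.21,0.97],"rot": [0,0,-0.563]},
])

```text
clock: 2.2
eef_pos: [527.0, 224.8, 384.7]
tcp_rot: [-3.142, -0.0, 1.503]
contact_force: [-0.1, -0.8, 0.1]
opening: 0.998
```

Call:
step_arm([
  {"translation": [0,0,3],"rot": [0,0,0]},
  {"translation": [0,0,7],"rot": [0,0,0]},
  {"translation": [0,0,11],"rot": [0,0,0]},
  {"translation": [0,0,13],"rot": [0,0,0]},
  {"translation": [0,0,13.5],"rot": [0,0,0]},
  {"translation": [0,0,13.5],"rot": [0,0,0]},
])

```text
clock: 2.95
eef_pos: [526.7, 222.6, 250.3]
tcp_rot: [3.142, -0.0, 1.5]
contact_force: [0.3, -0.3, 0.4]
opening: 0.999
```

```bash
python3 - <<'E'
from h import *
from rig import readout,imaging
s=readout.sense();print(s['eef_pos'],s['tcp_rot'],s['qpos'],s['clock'])
F={n:imaging.grab_frame(n) for n in("side","top")}
a=cv2.resize(F["top"]["image"][180:330,170:320],(400,400),interpolation=cv2.INTER_CUBIC)
b=cv2.resize(F["side"]["image"][230:380,240:390],(400,400),interpolation=cv2.INTER_CUBIC)
cv2.imwrite("pics/above.png",np.hstack([a,b])[:,:,::-1])
E
```

```text
[526.6755208  222.60164293 250.26379275] [ 3.14150908e+00 -4.57594733e-05  1.49975771e+00] [3.97257807e-01 4.62747614e-01 1.86758331e+00 4.28791477e-06
 8.11166499e-01 4.68293469e-01] 2.95
```

View pics/above.png

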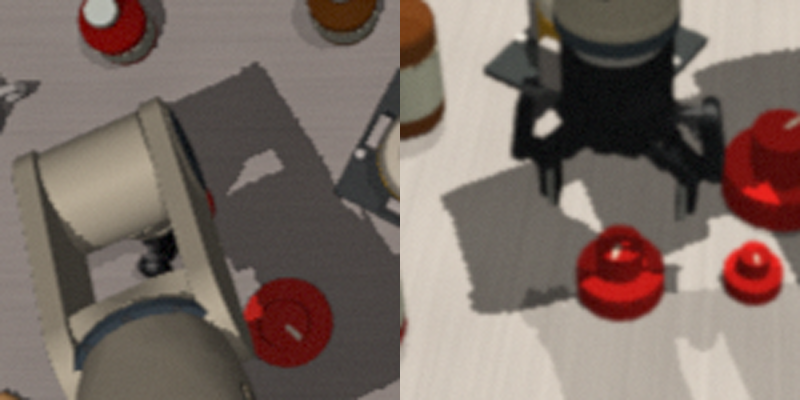

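The side crop shows the open fingers straddling the knob, with clearance to the small and large lids. Descending.

Call:
step_arm([
  {"translation": [0,0,2],"rot": [0,0,0]},
  {"translation": [0,0,4],"rot": [0,0,0]},
  {"translation": [0,0,5],"rot": [0,0,0]},
  {"translation": [0,0,5],"rot": [0,0,0]},
])

```text
clock: 3.55
eef_pos: [526.5, 222.5, 200.1]
tcp_rot: [-3.141, 0.0, 1.5]
contact_force: [-0.6, 0.5, -0.3]
opening: 1.0
```

Call:
step_arm([
  {"translation": [0,0,0],"rot": [0,0,0]},
  {"translation": [0,0,0],"rot": [0,0,0]},
  {"translation": [0,0,0],"rot": [0,0,0]},
  {"translation": [0,0,0],"rot": [0,0,0]},
  {"translation": [0,0,0],"rot": [0,0,0]},
  {"translation": [0,0,0],"rot": [0,0,0]},
], grip=255, squeeze=60)

```text
clock: 4.3
eef_pos: [526.7, 222.6, 200.8]
tcp_rot: [3.141, -0.0, 1.5]
contact_force: [-0.2, -1.1, 6.9]
opening: 0.386
```

Call:
step_arm([
  {"translation": [0,0,-0.5],"rot": [0,0,0]},
  {"translation": [0,0,-2.5],"rot": [0,0,0]},
  {"translation": [0,0,-6],"rot": [0,0,0]},
  {"translation": [0,0,-10],"rot": [0,0,0]},
  {"translation": [0,0,-13],"rot": [0,0,0]},
  {"translation": [0,0,-15],"rot": [0,0,0]},
  {"translation": [0,0,-16],"rot": [0,0,0]},
  {"translation": [0,0,-16],"rot": [0,0,0]},
])

```text
clock: 5.3
eef_pos: [526.5, 222.5, 360.3]
tcp_rot: [3.141, -0.0, 1.5]
contact_force: [0.1, 0.0, -1.7]
opening: 0.385
```

```bash
python3 - <<'E'
from t import *
print(delta([526.5,222.6,360],1.5,[571.6,-36.1,360],1.5))
from h import *
from rig import readout,imaging
s=readout.sense();print(s['eef_pos'],s['tcp_rot'],s['contact_force'],s['opening'],s['clock'])
F={n:imaging.grab_frame(n) for n in("side","top")}
b=cv2.resize(F["side"]["image"][170:340,240:410],(600,600),interpolation=cv2.INTER_CUBIC)
cv2.imwrite("pics/lift.png",b[:,:,::-1])
E
```

```text
(array([-25.486,   6.329,   0.   ]), -0.0)
[526.50102862 222.54045204 360.3138876 ] [ 3.14087293e+00 -3.84358109e-04  1.49977607e+00] [ 0.09003088  0.02637651 -1.70080327] 0.3847770572739697 5.3
```

View pics/lift.png

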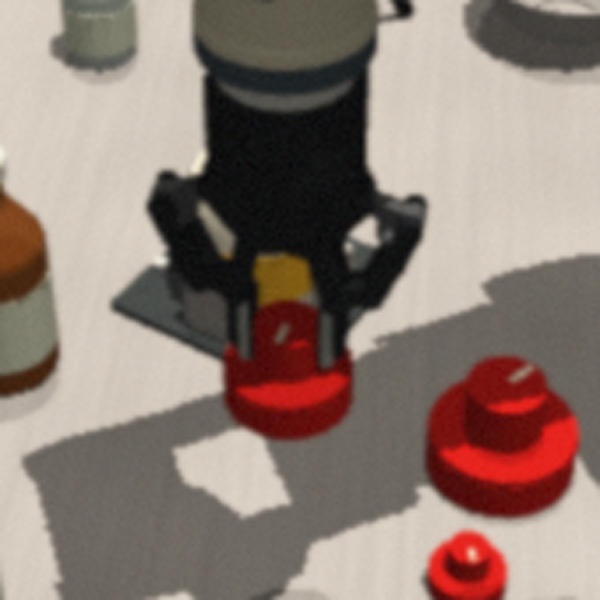

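The lid is held level at side (317,275), and the shadow on the bench clears everything. Moving over the neck.

Call:
step_arm([
  {"translation": [-2.0,0.5,0],"rot": [0,0,0]},
  {"translation": [-6,1.49,0],"rot": [0,0,0]},
  {"translation": [-11,2.73,0],"rot": [0,0,0]},
  {"translation": [-16,3.97,0],"rot": [0,0,0]},
  {"translation": [-21,5.21,0],"rot": [0,0,0]},
  {"translation": [-24.5,6.08,0],"rot": [0,0,0]},
  {"translation": [-25.49,6.33,0],"rot": [0,0,0]},
  {"translation": [-25.49,6.33,0],"rot": [0,0,0]},
])

```text
clock: 6.4
eef_pos: [571.3, -36.9, 359.4]
tcp_rot: [-3.141, -0.0, 1.498]
contact_force: [0.4, 0.3, -2.0]
opening: 0.388
```

```bash
python3 - <<'E'
from h import *
from rig import readout,imaging
from scipy.optimize import minimize
s=readout.sense();print(s['eef_pos'],s['tcp_rot'],s['contact_force'],s['clock'])
F={n:imaging.grab_frame(n) for n in("side","top")}
import pickle; pickle.dump(F,open("F1.pkl","wb"))
f=F["side"]
p=proj(f,[571.6,-36.1,185])[0];print(p)
m=redmask(f["image"]);c,l,st,ce=cv2.connectedComponentsWithStats(m);u,v=p.astype(int)
k=max(range(1,c),key=lambda i:st[i,4]*(np.hypot(*(ce[i]-p))<30));print(st[k],ce[k])
M=(l==k).astype(np.float32)
# skirt only: lower boundary + sides
e=proj(f,circ(571.6,-36.1,160,33.5));e2=proj(f,circ(571.6,-36.1,183.5,33.5))
A=np.vstack([e,e2]);print("pred skirt cols",A[:,0].min(),A[:,0].max(),"bottom row",e[:,1].max())
im=f["image"].copy(); big=cv2.resize(im[130:280,240:390],(600,600),interpolation=cv2.INTER_CUBIC)
for q in (e,e2):
    cv2.polylines(big,[np.round(((q-[240,130])+.5)*4).astype(np.int32)],True,(0,255,0),1)
cv2.imwrite("pics/hover.png",big[:,:,::-1])
E
```

```text
[571.27569693 -36.90836477 359.44202596] [-3.14053636e+00 -1.84829703e-04  1.49826375e+00] [ 0.41378612  0.32900504 -2.01487054] 6.4
[312.42073617 188.80046234]
[299 177  28  31 613] [312.01305057 193.39314845]
pred skirt cols 297.3314253404689 327.54367347997004 bottom row 206.87623883992626
```

View pics/hover.png

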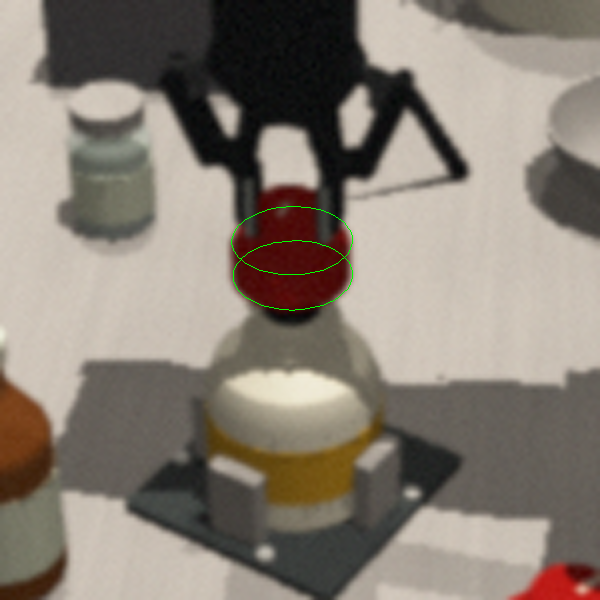

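```bash
python3 - <<'E'
from h import *
import pickle;F=pickle.load(open("F1.pkl","rb"));f=F["side"];im=f["image"].astype(float)
red=im[...,0]-(im[...,1]+im[...,2])/2
u0,v0,u1,v1=285,175,340,215
w=red[v0:v1,u0:u1]
for r in (195,198,200,203,205,207,209): print(r,red[r,294:332:2].round(0).astype(int))
m=(cv2.resize(np.clip(red,0,255).astype(np.float32),None,fx=8,fy=8,interpolation=cv2.INTER_CUBIC)>45)
def meas(r):
    row=np.where(m[int((r+.5)*8),290*8:335*8])[0]; return ((row.min()+290*8+.5)/8-.5,(row.max()+290*8+.5)/8-.5)
S=sil(f,lidparts(571.3,-36.9,159.0),8)
for r in (193,195,197,199,201,203,205):
    a=np.where(S[r]>0.5)[0]; 
    l=a.min()-S[r,a.min()-1]; 
    pl=a.min()+.5-S[r,a.min()]-S[r,a.min()-1]; pr=a.max()-.5+S[r,a.max()]+S[r,a.max()+1]
    x=meas(r);print(r,np.round(x,2),np.round([pl,pr],2),"mid diff",round(sum(x)/2-(pl+pr)/2,2))
col=m[:,int(312.5*8)];print("bottom",(np.where(col[180*8:220*8])[0].max()+180*8)/8,"pred",proj(f,circ(571.3,-36.9,159,33.5))[:,1].max())
E
```

```text
195 [16 16 44 65 68 68 68 64 66 66 66 68 68 70 64 64 52 22 14]
198 [17 19 44 62 68 66 69 66 66 64 68 66 70 66 65 63 50 21 15]
200 [15 16 33 62 63 68 69 76 74 66 68 66 66 67 68 61 42 20 14]
203 [16 14 18 37 62 66 66 70 77 72 69 69 65 70 62 40 21 16 14]
205 [16 16 14 19 31 55 70 70 76 80 71 66 62 50 31 17 15 16 15]
207 [17 15 16 16 15 16 20 36 50 54 50 34 20 12 11 14 14 14 16]
209 [15 16 16 15 13 11  9  0  2  0  2  1  7 12 12 14 15 15 16]
193 [297.94 326.44] [297.62 327.75] mid diff -0.5
195 [298.19 326.31] [297.73 327.75] mid diff -0.49
197 [298.31 326.19] [297.75 327.75] mid diff -0.5
199 [298.44 325.94] [297.89 327.7 ] mid diff -0.61
201 [299.19 325.19] [298.45 326.97] mid diff -0.52
203 [300.94 323.44] [300.06 325.3 ] mid diff -0.49
205 [303.31 320.31] [302.84 322.3 ] mid diff -0.76
bottom 207.625 pred 207.03456051677202
```

Call:
step_arm([
  {"translation": [0,0,0.8],"rot": [0,0,0]},
  {"translation": [0,0,1.6],"rot": [0,0,0]},
  {"translation": [0,0,2.0],"rot": [0,0,0]},
  {"translation": [0,0,2.1],"rot": [0,0,0]},
  {"translation": [0,0,2.2],"rot": [0,0,0]},
  {"translation": [0,0,2.3],"rot": [0,0,0]},
  {"translation": [0,0,2.3],"rot": [0,0,0]},
])

```text
clock: 7.38
eef_pos: [571.6, -36.2, 337.1]
tcp_rot: [3.141, -0.0, 1.5]
contact_force: [0.2, -0.4, -1.1]
opening: 0.386
```

Call:
step_arm([
  {"translation": [0,0,0.1],"rot": [0,0,0]},
  {"translation": [0,0,0.2],"rot": [0,0,0]},
  {"translation": [0,0,0.25],"rot": [0,0,0]},
])

```text
clock: 7.75
eef_pos: [571.5, -36.2, 334.4]
tcp_rot: [-3.142, 0.0, 1.5]
contact_force: [0.6, -0.7, -0.8]
opening: 0.391
```

Call:
step_arm([
  {"translation": [0,0,0.08],"rot": [0,0,0]},
  {"translation": [0,0,0.15],"rot": [0,0,0]},
  {"translation": [0,0,0.2],"rot": [0,0,0]},
])

```text
clock: 8.12
eef_pos: [571.5, -36.2, 332.4]
tcp_rot: [-3.142, -0.0, 1.5]
contact_force: [0.3, -0.5, -1.8]
opening: 0.387
```

Call:
step_arm([
  {"translation": [0,0,0.08],"rot": [0,0,0]},
  {"translation": [0,0,0.15],"rot": [0,0,0]},
  {"translation": [0,0,0.2],"rot": [0,0,0]},
])

```text
clock: 8.5
eef_pos: [571.5, -36.2, 330.4]
tcp_rot: [-3.142, 0.0, 1.5]
contact_force: [0.3, -0.1, -1.4]
opening: 0.387
```

Now 1 mm at a time.

Call:
step_arm([
  {"translation": [0,0,0.05],"rot": [0,0,0]},
  {"translation": [0,0,0.1],"rot": [0,0,0]},
  {"translation": [0,0,0.1],"rot": [0,0,0]},
])

```text
clock: 8.88
eef_pos: [571.5, -36.2, 329.5]
tcp_rot: [-3.142, -0.0, 1.5]
contact_force: [0.4, 0.5, -1.0]
opening: 0.39
```

Call:
step_arm([
  {"translation": [0,0,0.05],"rot": [0,0,0]},
  {"translation": [0,0,0.1],"rot": [0,0,0]},
  {"translation": [0,0,0.1],"rot": [0,0,0]},
])

```text
clock: 9.25
eef_pos: [571.5, -36.2, 328.5]
tcp_rot: [-3.142, -0.0, 1.5]
contact_force: [-0.6, -0.4, -1.7]
opening: 0.387
```

Call:
step_arm([
  {"translation": [0,0,0.05],"rot": [0,0,0]},
  {"translation": [0,0,0.1],"rot": [0,0,0]},
  {"translation": [0,0,0.1],"rot": [0,0,0]},
])

```text
clock: 9.62
eef_pos: [571.6, -36.2, 328.1]
tcp_rot: [3.141, -0.0, 1.5]
contact_force: [-2.5, 0.4, 6.4]
opening: 0.387
```

Contact is about 17 mm above the rim, so the lid is on the thread's top. I'll turn it back gently, climbing with it.

Call:
step_arm([
  {"translation": [0,0,-0.015],"rot": [0,0,-0.035]},
  {"translation": [0,0,-0.03],"rot": [0,0,-0.07]},
  {"translation": [0,0,-0.04],"rot": [0,0,-0.1]},
])

```text
clock: 10.0
eef_pos: [571.7, -36.1, 328.5]
tcp_rot: [3.141, -0.0, 1.601]
contact_force: [-1.7, 0.0, 5.7]
opening: 0.387
```

Call:
step_arm([
  {"translation": [0,0,-0.015],"rot": [0,0,-0.035]},
  {"translation": [0,0,-0.03],"rot": [0,0,-0.07]},
  {"translation": [0,0,-0.04],"rot": [0,0,-0.1]},
])

```text
clock: 10.38
eef_pos: [571.7, -36.2, 328.9]
tcp_rot: [3.141, -0.0, 1.701]
contact_force: [-0.8, 0.8, 6.0]
opening: 0.386
```

Call:
step_arm([
  {"translation": [0,0,-0.015],"rot": [0,0,-0.035]},
  {"translation": [0,0,-0.03],"rot": [0,0,-0.07]},
  {"translation": [0,0,-0.04],"rot": [0,0,-0.1]},
])

```text
clock: 10.75
eef_pos: [571.8, -36.2, 329.3]
tcp_rot: [3.141, 0.0, 1.801]
contact_force: [-1.7, 0.9, 5.4]
opening: 0.39
```

Call:
step_arm([
  {"translation": [0,0,-0.015],"rot": [0,0,-0.035]},
  {"translation": [0,0,-0.03],"rot": [0,0,-0.07]},
  {"translation": [0,0,-0.04],"rot": [0,0,-0.1]},
])

```text
clock: 11.12
eef_pos: [571.8, -36.2, 329.8]
tcp_rot: [3.141, 0.0, 1.901]
contact_force: [-1.9, 0.9, 5.5]
opening: 0.392
```

Call:
step_arm([
  {"translation": [0,0,-0.015],"rot": [0,0,-0.035]},
  {"translation": [0,0,-0.025],"rot": [0,0,-0.07]},
])

```text
clock: 11.38
eef_pos: [572.1, -36.3, 329.8]
tcp_rot: [3.14, 0.001, 1.972]
contact_force: [1.6, -0.5, 2.2]
opening: 0.384
```

Call:
step_arm([
  {"translation": [0,0,-0.01],"rot": [0,0,-0.035]},
  {"translation": [0,0,-0.02],"rot": [0,0,-0.07]},
])

```text
clock: 11.62
eef_pos: [571.3, -36.2, 329.1]
tcp_rot: [-3.141, -0.0, 2.042]
contact_force: [0.6, -0.1, -0.9]
opening: 0.389
```

Call:
step_arm([
  {"translation": [0,0,-0.01],"rot": [0,0,-0.035]},
  {"translation": [0,0,-0.02],"rot": [0,0,-0.07]},
])

```text
clock: 11.88
eef_pos: [571.3, -36.2, 329.4]
tcp_rot: [-3.141, -0.0, 2.112]
contact_force: [0.4, 0.1, -2.1]
opening: 0.389
```

The support vanished at yaw of about 2.0, so this is the upper end. I'll come back about 3° into the gap and lower gently.

Call:
step_arm([
  {"translation": [0,0,0.0],"rot": [0,0,0.05]},
  {"translation": [0,0,0.05],"rot": [0,0,0.05]},
  {"translation": [0,0,0.1],"rot": [0,0,0.05]},
  {"translation": [0,0,0.15],"rot": [0,0,0.05]},
])

```text
clock: 12.38
eef_pos: [571.5, -36.2, 328.2]
tcp_rot: [-3.142, -0.0, 2.061]
contact_force: [0.2, 0.4, -2.2]
opening: 0.389
```

Call:
step_arm([
  {"translation": [0,0,0.05],"rot": [0,0,0]},
  {"translation": [0,0,0.1],"rot": [0,0,0]},
])

```text
clock: 12.62
eef_pos: [571.6, -36.2, 327.2]
tcp_rot: [3.141, -0.0, 2.06]
contact_force: [-0.2, -0.2, -1.0]
opening: 0.384
```

Call:
step_arm([
  {"translation": [0,0,0.05],"rot": [0,0,0]},
  {"translation": [0,0,0.1],"rot": [0,0,0]},
])

```text
clock: 12.88
eef_pos: [571.6, -36.2, 326.2]
tcp_rot: [3.141, -0.0, 2.06]
contact_force: [0.5, -0.0, -1.0]
opening: 0.39
```

Call:
step_arm([
  {"translation": [0,0,0.05],"rot": [0,0,0]},
  {"translation": [0,0,0.1],"rot": [0,0,0]},
])

```text
clock: 13.12
eef_pos: [571.6, -36.2, 325.2]
tcp_rot: [3.141, 0.0, 2.06]
contact_force: [-0.1, 0.2, -1.0]
opening: 0.389
```

Call:
step_arm([
  {"translation": [0,0,0.05],"rot": [0,0,0]},
  {"translation": [0,0,0.1],"rot": [0,0,0]},
])

```text
clock: 13.38
eef_pos: [571.5, -36.2, 324.1]
tcp_rot: [-3.141, 0.0, 2.06]
contact_force: [0.2, -0.6, -2.1]
opening: 0.385
```

Call:
step_arm([
  {"translation": [0,0,0.05],"rot": [0,0,0]},
  {"translation": [0,0,0.1],"rot": [0,0,0]},
])

```text
clock: 13.62
eef_pos: [571.5, -36.2, 323.2]
tcp_rot: [-3.141, 0.0, 2.06]
contact_force: [0.9, -0.0, -1.0]
opening: 0.385
```

Call:
step_arm([
  {"translation": [0,0,0.05],"rot": [0,0,0]},
  {"translation": [0,0,0.07],"rot": [0,0,0]},
])

```text
clock: 13.88
eef_pos: [571.5, -36.2, 322.5]
tcp_rot: [-3.142, -0.0, 2.06]
contact_force: [-0.4, -0.4, -1.1]
opening: 0.39
```

Call:
step_arm([
  {"translation": [0,0,0.05],"rot": [0,0,0]},
  {"translation": [0,0,0.07],"rot": [0,0,0]},
])

```text
clock: 14.12
eef_pos: [571.5, -36.2, 321.8]
tcp_rot: [-3.142, -0.0, 2.06]
contact_force: [-0.5, -0.1, -1.1]
opening: 0.386
```

Call:
step_arm([
  {"translation": [0,0,0.03],"rot": [0,0,0]},
  {"translation": [0,0,0.04],"rot": [0,0,0]},
])

```text
clock: 14.38
eef_pos: [571.6, -36.2, 321.6]
tcp_rot: [3.141, 0.0, 2.06]
contact_force: [-0.9, -0.5, 1.7]
opening: 0.391
```

Dropped: it rests at 10.2–10.3 mm above the rim. Now clockwise, sinking with the pitch.

Call:
step_arm([
  {"translation": [0,0,0.015],"rot": [0,0,0.035]},
  {"translation": [0,0,0.03],"rot": [0,0,0.07]},
  {"translation": [0,0,0.045],"rot": [0,0,0.1]},
])

```text
clock: 14.75
eef_pos: [571.7, -36.2, 321.1]
tcp_rot: [3.141, 0.0, 1.958]
contact_force: [-0.0, -1.3, 2.7]
opening: 0.387
```

Call:
step_arm([
  {"translation": [0,0,0.015],"rot": [0,0,0.035]},
  {"translation": [0,0,0.03],"rot": [0,0,0.07]},
  {"translation": [0,0,0.045],"rot": [0,0,0.1]},
])

```text
clock: 15.12
eef_pos: [571.6, -36.2, 320.7]
tcp_rot: [3.141, 0.0, 1.858]
contact_force: [-1.0, -0.3, 4.1]
opening: 0.387
```

Sinking as expected (0.9 mm for 11.6°), with only light force.

Call:
step_arm([
  {"translation": [0,0,0.015],"rot": [0,0,0.035]},
  {"translation": [0,0,0.03],"rot": [0,0,0.07]},
  {"translation": [0,0,0.043],"rot": [0,0,0.1]},
  {"translation": [0,0,0.056],"rot": [0,0,0.13]},
  {"translation": [0,0,0.07],"rot": [0,0,0.16]},
  {"translation": [0,0,0.086],"rot": [0,0,0.2]},
])

```text
clock: 15.88
eef_pos: [571.6, -36.2, 319.8]
tcp_rot: [3.141, 0.0, 1.658]
contact_force: [-0.6, -0.9, 5.2]
opening: 0.387
```

Call:
step_arm([
  {"translation": [0,0,0.015],"rot": [0,0,0.035]},
  {"translation": [0,0,0.03],"rot": [0,0,0.07]},
  {"translation": [0,0,0.043],"rot": [0,0,0.1]},
  {"translation": [0,0,0.056],"rot": [0,0,0.13]},
  {"translation": [0,0,0.07],"rot": [0,0,0.16]},
  {"translation": [0,0,0.086],"rot": [0,0,0.2]},
])

```text
clock: 16.62
eef_pos: [571.6, -36.2, 318.9]
tcp_rot: [3.141, 0.0, 1.458]
contact_force: [0.5, 0.1, 4.3]
opening: 0.387
```

Call:
step_arm([
  {"translation": [0,0,0.015],"rot": [0,0,0.035]},
  {"translation": [0,0,0.03],"rot": [0,0,0.07]},
  {"translation": [0,0,0.043],"rot": [0,0,0.1]},
  {"translation": [0,0,0.056],"rot": [0,0,0.13]},
  {"translation": [0,0,0.07],"rot": [0,0,0.16]},
  {"translation": [0,0,0.086],"rot": [0,0,0.2]},
])

```text
clock: 17.38
eef_pos: [571.6, -36.2, 318.1]
tcp_rot: [3.141, -0.0, 1.258]
contact_force: [-0.6, -0.5, 4.8]
opening: 0.385
```

Call:
step_arm([
  {"translation": [0,0,0.015],"rot": [0,0,0.035]},
  {"translation": [0,0,0.03],"rot": [0,0,0.07]},
  {"translation": [0,0,0.043],"rot": [0,0,0.1]},
  {"translation": [0,0,0.056],"rot": [0,0,0.13]},
  {"translation": [0,0,0.07],"rot": [0,0,0.16]},
  {"translation": [0,0,0.086],"rot": [0,0,0.2]},
])

```text
clock: 18.12
eef_pos: [571.6, -36.2, 317.3]
tcp_rot: [3.141, -0.0, 1.058]
contact_force: [-0.2, 1.0, 6.8]
opening: 0.389
```

```bash
python3 -c "
from rig import readout as r; s=r.sense();print(s['eef_pos'],s['tcp_rot'],s['qpos'],s['contact_force'],s['wrist_torque'],s['clock'])"
```

```text
[571.6387008  -36.16539309 317.2974596 ] [ 3.14133181e+00 -2.13007605e-04  1.05769986e+00] [-6.58241887e-02  3.71432789e-01  1.82465789e+00  9.77526753e-05
  9.45174668e-01  4.47215077e-01] [-0.19929355  1.02935414  6.77852   ] [0.02847354 0.02693664 0.13141724] 18.125
```

Call:
step_arm([
  {"translation": [0,0,0.01],"rot": [0,0,0.035]},
  {"translation": [0,0,0.02],"rot": [0,0,0.07]},
  {"translation": [0,0,0.025],"rot": [0,0,0.1]},
])

```text
clock: 18.5
eef_pos: [571.7, -36.2, 317.3]
tcp_rot: [3.141, -0.0, 0.958]
contact_force: [-0.5, 0.2, 8.9]
opening: 0.389
```

```bash
python3 -c "
from rig import readout as r; s=r.sense();print(s['eef_pos'],s['tcp_rot'],s['contact_force'],s['wrist_torque'],s['clock'])"
```

```text
[571.73546326 -36.16398092 317.30408923] [ 3.14101825e+00 -4.88317766e-04  9.57824816e-01] [-0.45183847  0.23520352  8.93730071] [-0.01257864  0.13940611  0.05901656] 18.5
```

Call:
step_arm([
  {"translation": [0,0,0],"rot": [0,0,0.035]},
  {"translation": [0,0,0],"rot": [0,0,0.07]},
  {"translation": [0,0,0],"rot": [0,0,0.1]},
])

```text
clock: 18.88
eef_pos: [571.7, -36.2, 317.3]
tcp_rot: [3.141, -0.0, 0.858]
contact_force: [-0.6, -0.7, 8.5]
opening: 0.389
```

```bash
python3 -c "
from rig import readout as r; s=r.sense();print(s['eef_pos'],s['tcp_rot'],s['contact_force'],s['wrist_torque'],s['clock'])"
```

```text
[571.69489538 -36.17043803 317.30597894] [ 3.14113769e+00 -4.49115083e-04  8.57790693e-01] [-0.57733534 -0.66078633  8.47194752] [-0.03677761  0.05920427  0.12874204] 18.875
```

The height has stopped at 317.3, so the ceiling is on the rim. I'll snug it further while watching the torque.

Call:
step_arm([
  {"translation": [0,0,0],"rot": [0,0,0.035]},
  {"translation": [0,0,0],"rot": [0,0,0.07]},
  {"translation": [0,0,0],"rot": [0,0,0.1]},
])

```text
clock: 19.25
eef_pos: [571.6, -36.2, 317.3]
tcp_rot: [3.141, -0.0, 0.758]
contact_force: [-1.4, 0.1, 9.2]
opening: 0.387
```

```bash
python3 -c "
from rig import readout as r; s=r.sense();print(s['eef_pos'],s['tcp_rot'],s['contact_force'],s['wrist_torque'],s['clock'])"
```

```text
[571.63770889 -36.20095604 317.30513405] [ 3.14129419e+00 -3.15304536e-04  7.57818297e-01] [-1.43942062  0.08527207  9.15717543] [-0.01974523  0.21543861  0.16989841] 19.25
```

Call:
step_arm([
  {"translation": [0,0,0],"rot": [0,0,0.035]},
  {"translation": [0,0,0],"rot": [0,0,0.07]},
  {"translation": [0,0,0],"rot": [0,0,0.1]},
])

```text
clock: 19.62
eef_pos: [571.6, -36.2, 317.3]
tcp_rot: [3.142, -0.0, 0.658]
contact_force: [-1.8, -0.1, 9.3]
opening: 0.386
```

```bash
python3 - <<'E'
from h import *
from rig import readout as r,imaging
s=r.sense();print(s['eef_pos'],s['tcp_rot'],s['contact_force'],s['wrist_torque'],s['clock'])
F={n:imaging.grab_frame(n) for n in("side","top")}
b=cv2.resize(F["side"]["image"][150:270,250:370],(600,600),interpolation=cv2.INTER_CUBIC)
cv2.imwrite("pics/tight.png",b[:,:,::-1])
E
```

```text
[571.55986912 -36.15718614 317.27255914] [ 3.14156881e+00 -1.82456522e-04  6.57836153e-01] [-1.81297659 -0.12962136  9.25393121] [0.06179453 0.21059244 0.19337428] 19.625
```

View pics/tight.png

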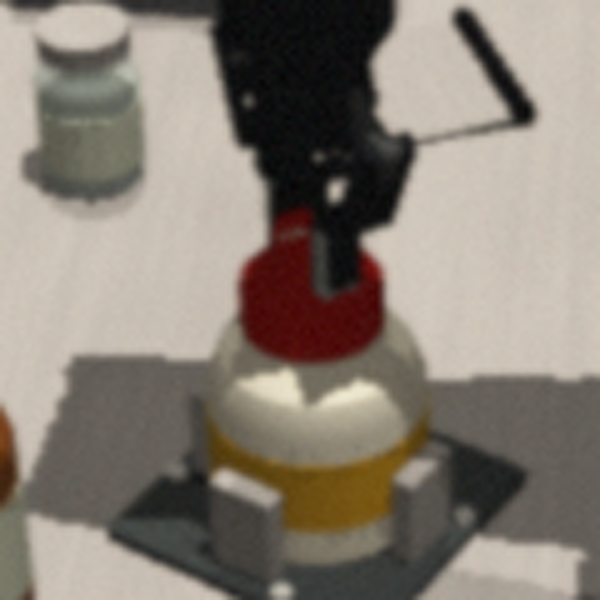

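The lid sits low and level on the jar at side (312,211). I'll ease the push and release.

Call:
step_arm([
  {"translation": [0,0,-0.03],"rot": [0,0,0]},
  {"translation": [0,0,-0.05],"rot": [0,0,0]},
])

```text
clock: 19.98
eef_pos: [571.6, -36.2, 317.3]
tcp_rot: [-3.142, -0.0, 0.659]
contact_force: [1.7, 0.5, 2.8]
opening: 0.387
```

Call:
step_arm([
  {"translation": [0,0,0],"rot": [0,0,0]},
  {"translation": [0,0,0],"rot": [0,0,0]},
  {"translation": [0,0,0],"rot": [0,0,0]},
  {"translation": [0,0,0],"rot": [0,0,0]},
  {"translation": [0,0,0],"rot": [0,0,0]},
  {"translation": [0,0,0],"rot": [0,0,0]},
], grip=0)

```text
clock: 20.72
eef_pos: [571.5, -36.2, 317.3]
tcp_rot: [-3.142, 0.0, 0.66]
contact_force: [-0.6, -0.3, -0.8]
opening: 0.998
```

Call:
step_arm([
  {"translation": [0,0,-1],"rot": [0,0,0]},
  {"translation": [0,0,-3],"rot": [0,0,0]},
  {"translation": [0,0,-6],"rot": [0,0,0]},
  {"translation": [0,0,-10],"rot": [0,0,0]},
  {"translation": [-4,0,-12],"rot": [0,0,0]},
  {"translation": [-9,0,-12],"rot": [0,0,0]},
  {"translation": [-14,0,-12],"rot": [0,0,0]},
  {"translation": [-17,0,-12],"rot": [0,0,0]},
])

```text
clock: 21.72
eef_pos: [435.4, -141.3, 438.2]
tcp_rot: [3.141, -0.0, 0.659]
contact_force: [0.0, 0.0, 0.9]
opening: 1.0
```

```bash
python3 - <<'E'
from h import *
from rig import readout as r,imaging
s=r.sense();print(s['eef_pos'],s['tcp_rot'],s['contact_force'],s['opening'],s['clock'])
F={n:imaging.grab_frame(n) for n in("side","top")}
import pickle;pickle.dump(F,open("F2.pkl","wb"))
f=F["side"]
im=f["image"]; big=cv2.resize(im[160:260,260:360],(400,400),interpolation=cv2.INTER_CUBIC)
for z,r_ in ((118,33.5),(141.5,33.5),(167.5,18)):
    q=proj(f,circ(571.6,-36.2,z,r_)); cv2.polylines(big,[np.round(((q-[260,160])+.5)*4).astype(np.int32)],True,(0,255,0),1)
cv2.imwrite("pics/rel.png",np.hstack([big,cv2.resize(F["top"]["image"][190:290,280:380],(400,400),interpolation=cv2.INTER_CUBIC)])[:,:,::-1])
cv2.imwrite("pics/relside.png",im[:,:,::-1])
E
```

```text
[ 435.44850048 -141.26242713  438.17029945] [ 3.14080925e+00 -2.14530071e-04  6.59148362e-01] [0.03949002 0.01752686 0.93334849] 1.0001466482964698 21.725
```

View pics/rel.png

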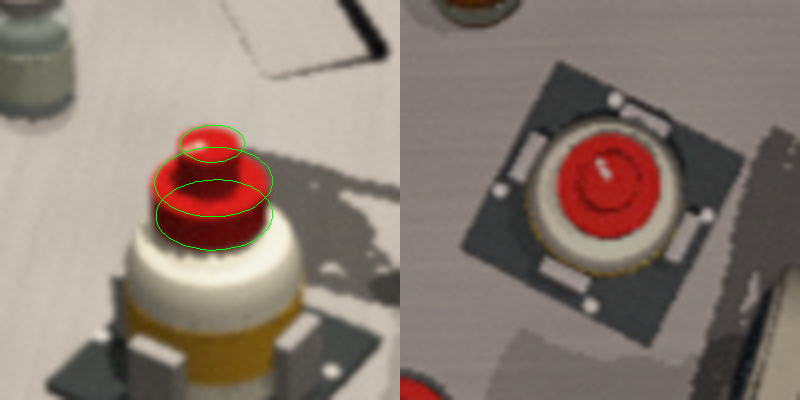

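View pics/relside.png

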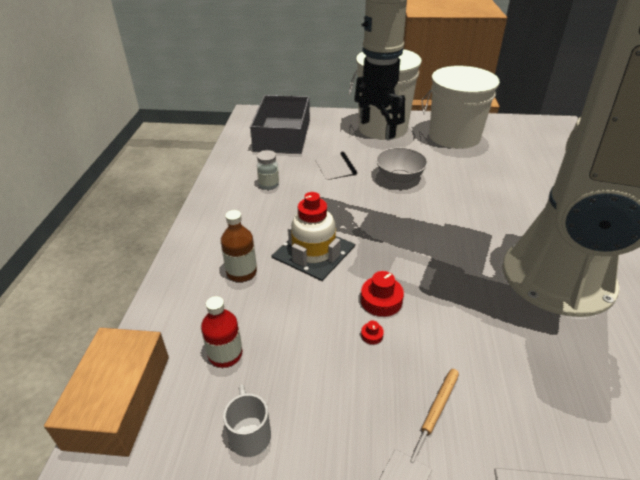

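The lid is level on the neck at side (312,208) and top (431,186 in the crop). The bystanders stand where they were and the gripper is clear. Handing in.

Call:
step_arm([
  {"translation": [0,0,0],"rot": [0,0,0]},
  {"translation": [0,0,0],"rot": [0,0,0]},
])

```text
clock: 22.08
eef_pos: [438.0, -140.0, 437.6]
tcp_rot: [3.141, -0.001, 0.66]
contact_force: [0.7, 0.8, 1.0]
opening: 0.997
```

```bash
python3 -c "
from rig import readout as r,ticket; s=r.sense();print(s['contact_force'],abs(s['qvel']).max(),s['clock']); print(ticket.sign_off())"
```

```text
[0.72940472 0.79106635 0.95466126] 0.004692538538942765 22.075
the job is handed in; nothing more can be done
None
```

The middle-sized red lid (67 mm) is screwed down on the jar and released. I handed the job in at about 22 s, and it reports no verdict.

- **Finding the thread:** The lid rested on the thread's top about 17 mm above the rim. I turned it back about 27° until the support vanished, and went about 8° farther. Then I came back 3° and lowered it into the thread, where it stopped about 10.3 mm above the rim, as expected.
- **Screwing down:** I turned it clockwise about 80°. The height stopped falling after about 57°, at about 5.8 mm above the rim by the arm's height reading. The limit is 7.2 mm.
- **Forces:** Every push I read stayed around 10 N or below. They were read at the end of each move, so brief peaks in between would not show.
- **Last checks:** The pictures show the lid level and centred on the neck, the gripper open and clear, and the bystanders in view where they stood.
- **What disagreed:** The side camera sits about half a pixel (roughly 1 mm) off the arm's position. It was the same before and after, so I took it as calibration error. Torque rose only slightly over the last turn (0.13 to 0.19 N m), so I took the stopped height as the sign it was home and did not feel a hard tight stop.

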